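# Restock the two tea rows, older tins to the front

### The arm

A 6-joint arm with a two-finger parallel gripper is mounted at the origin on the work surface. World frame = base frame: x ahead of the robot, y to its left, z up, the work surface at z = 0. Lengths are in m, angles in rad, forces in N, time in s.
With the tool pointing down it reaches from about 0.275 to 0.875 m from the base axis. Payload 12.5 kg.
Tool frame: the origin (TCP) lies midway between the tips of the shut fingers; the grasp point (between the pads) lies 19 mm behind it; z points along the fingers, y is the line along which they close (so a half turn about z gives the same grasp; the last joint's range is limited). The gripper opens to 85 mm and grips with 20 to 120 N. Pads are 22 mm wide; open, the fingers measure 114 mm over their backs; the gripper's body (76 mm by 85 mm) begins 54 mm behind the grasp point. The pads swing forward as they close: fully open they stand 13 mm farther back than shut.
Start: joints at [-1.189, 0.351, 1.652, -0, 1.139, -0.085], TCP at [0.248, -0.491, 0.231] pointing down, gripper open.
Joint ranges: [-2.75, 2.75], [-0.79, 2.1], [0.01, 2.65], [-1.57, 4.71], [0.07, 3.14], [-2.87, 2.87]. Speed limits (rad/s): [2.22, 2.22, 2.79, 3.14, 3.14, 3.14].

### API

Orientations are given as a rotation vector (axis times angle).
In Python, from station import manip gives the robot as it stands. Calls block until the motion is done:
- manip.reach(position, orientation): joint-space move of the TCP to a pose.
- manip.servo_line(position, ori=None, v=0.15, threshold=None): straight line of the TCP; ori=None keeps the orientation; v is the mean speed in m/s. With threshold (N) it stops when the force on the tool has changed by that much, and returns True; else False.
- manip.move_j(angles): joint-space move.
- manip.grip(opening): finger opening in m; the grip force is fixed at half the most; returns when the fingers have stopped.
- manip.dwell(seconds).
- manip.inverse_kinematics(position, orientation): joint angles nearest the present ones, or None.
- manip.camera(name): name is "side" or "top"; returns the picture (400x640x3 uint8, blue, green, red); there is no depth.
- manip.camera_params(name): a dict with "fx", "fy", "cx", "cy" (pixels), "dist_coeffs" ([k1, k2, p1, p2, k3] as OpenCV has them; the pictures are not rectified), "eye" and "rotation" of the camera in the world. Camera axes: x right, y up, looking along -z (the intrinsics and any distortion apply to the point x, -y, -z); pixel columns grow to the right and rows downward; lengths in m; the calibration is good to about 2 mm. A picture is of the moment at which its call begins. camera_params takes no time and is no camera call.
A pose or a line that the arm cannot do raises manip.MotionError and nothing moves.
- manip.finish_job(): hands the job in; it is judged then, once.
Readings, each from a call of its own:
- manip.get_time(): time.
- manip.get_joint_pos(): joint angles.
- manip.get_qd(): joint speeds.
- manip.get_joint_efforts(): joint torques, N m.
- manip.get_eef_pos(): TCP position.
- manip.get_orientation(): TCP orientation.
- manip.get_contact_force(): force on the tool from outside, world axes, zero at the start.
- manip.get_ft_torque(): the same for the moment, N m.
- manip.get_opening(): finger opening in m.
- manip.get_gripper_force(): force on a finger pad.
Only numpy, scipy, OpenCV 4.12 (cv2) and the standard library are available. Lean on these libraries where they do the work, as an engineer would, in place of code of your own. Each camera call takes 0.05 s, during which the arm holds its last target. There are 200 camera calls.

### The job

Restock the two wooden tea rows: in each row bring the older, black-lidded tin from the back to the front place (the end nearest the robot), and stand the new, silver-lidded tin of the row's colour in the back place behind it. All four tins must end upright, flat on the row's floor and let go. Leave the yellow tin, the green cup, the milk jug and the teapot standing where they are.

Things in the scene. Friction and masses are not known exactly. Their poses are not given: they have to be found in the camera images.
- green_row: fixed shallow wooden tray with green floor for two tins; origin: centre of underside, x from front to back. Outside 148 (x) by 80 mm (y), inside 140 by 72; floor 4 mm up. Side rims 10 mm high; front end (-x, facing the robot within 0.25 rad) a green lip 10 mm high, back end (+x) a plain board 30 mm high. Front place about x = -36 mm, back place x = +36 mm, y = 0.
- green_old: upright round tea tin: green body 54 mm diameter, 70 mm tall, paper band round it; narrower black lid on top (36 mm diameter, 14 mm tall), 84 mm in all; from above the green shoulder rings the lid. The older tin, 0.08 to 0.17 kg; at the start it stands at the back of the green row, on the row's floor. Origin: centre of underside, z up.
- green_new: upright round tea tin: green body 54 mm diameter, 70 mm tall, paper band round it; narrower silver lid on top (36 mm diameter, 14 mm tall), 84 mm in all; from above the green shoulder rings the lid. A new tin, 0.14 to 0.28 kg; at the start it stands loose on the counter to the left or right of the rows. Origin: centre of underside, z up.
- purple_row: fixed shallow wooden tray with purple floor for two tins; origin: centre of underside, x from front to back. Outside 148 (x) by 80 mm (y), inside 140 by 72; floor 4 mm up. Side rims 10 mm high; front end (-x, facing the robot within 0.25 rad) a purple lip 10 mm high, back end (+x) a plain board 30 mm high. Front place about x = -36 mm, back place x = +36 mm, y = 0.
- purple_old: upright round tea tin: purple body 54 mm diameter, 70 mm tall, paper band round it; narrower black lid on top (36 mm diameter, 14 mm tall), 84 mm in all; from above the purple shoulder rings the lid. The older tin, 0.08 to 0.17 kg; at the start it stands at the back of the purple row, on the row's floor. Origin: centre of underside, z up.
- purple_new: upright round tea tin: purple body 54 mm diameter, 70 mm tall, paper band round it; narrower silver lid on top (36 mm diameter, 14 mm tall), 84 mm in all; from above the purple shoulder rings the lid. A new tin, 0.14 to 0.28 kg; at the start it stands loose on the counter to the left or right of the rows. Origin: centre of underside, z up.
- yellow_tin: upright round tea tin: yellow body 54 mm diameter, 70 mm tall, paper band round it; narrower silver lid on top (36 mm diameter, 14 mm tall), 84 mm in all; from above the yellow shoulder rings the lid. It has no row here and stays where it is, loose on the counter among the new tins. Origin: centre of underside, z up.
- green_cup: open green mug, 72 mm diameter, 70 mm tall, handle reaching about 30 mm out on its +y side; not a tin, stays where it is, loose on the counter among the new tins. Origin at the centre of its underside, z up.
- milk_jug: white milk jug, 70 mm diameter, 80 mm tall, handle to 60 mm from its axis on its +y side; loose on the counter between the robot and the rows; stays where it is. Origin at the centre of its underside, z up.
- teapot: white teapot, body 136 mm diameter, 130 mm tall with its knob, spout to 117 mm from the axis on +y, handle to 111 mm on -y; loose on the counter beyond the rows; stays where it is. Origin at the centre of its underside, z up.
Not all that is in view belongs to the job. What is shaped like the green_row but pink or white is not meant.

How it is judged:
At the end, for the whole second after the job is handed in: In each row its black-lidded tin stands 20 to 50 mm in front of the row's middle, the silver-lidded one of its colour 5 to 50 mm behind it; all within 12 mm of the centre line, on the floor, tilt under 0.1 rad, at rest, released. Yellow tin, cup, jug, teapot upright within 25 mm of their start (x of green_old in the frame of green_row between -0.05 and -0.02 m and y of green_old in the frame of green_row between -0.012 and 0.012 m and z of green_old in the frame of green_row between 0.001 and 0.008 m and angle between each of green_old, green_new, purple_old, purple_new's own z axis and vertical below 0.1 rad and linear speed of each of green_old, green_new, purple_old, purple_new below 0.02 m/s and contact force between each of green_old, green_new, purple_old, purple_new and the fingers below 0.1 N and x of green_new in the frame of green_row between 0.005 and 0.05 m and y of green_new in the frame of green_row between -0.012 and 0.012 m and z of green_new in the frame of green_row between 0.001 and 0.008 m and x of purple_old in the frame of purple_row between -0.05 and -0.02 m and y of purple_old in the frame of purple_row between -0.012 and 0.012 m and z of purple_old in the frame of purple_row between 0.001 and 0.008 m and x of purple_new in the frame of purple_row between 0.005 and 0.05 m and y of purple_new in the frame of purple_row between -0.012 and 0.012 m and z of purple_new in the frame of purple_row between 0.001 and 0.008 m and angle between each of yellow_tin, green_cup, milk_jug, teapot's own z axis and vertical below 0.15 rad and distance of each of yellow_tin, green_cup, milk_jug, teapot from where it was at the start of the episode below 0.025 m); the robot touches nothing.
It fails at once if the yellow tin is shifted more than 25 mm or tipped (distance of yellow_tin from where it was at the start of the episode above 0.025 m or angle between yellow_tin's own z axis and vertical above 0.3 rad).
It fails at once if the green cup is shifted more than 25 mm or tipped (distance of green_cup from where it was at the start of the episode above 0.025 m or angle between green_cup's own z axis and vertical above 0.3 rad).
It fails at once if the milk jug is shifted more than 25 mm or tipped (distance of milk_jug from where it was at the start of the episode above 0.025 m or angle between milk_jug's own z axis and vertical above 0.3 rad).
It fails at once if the teapot is shifted more than 25 mm or tipped (distance of teapot from where it was at the start of the episode above 0.025 m or angle between teapot's own z axis and vertical above 0.3 rad).
It also fails if it takes over 104 s, if anything falls off the work surface, if the arm or the gripper's body presses on something with over 40 N, if the wrist force passes 120 N, or if a joint passes its speed limit or range.

## Working session

There is one attempt and no reset: what is moved stays moved. The work goes in short steps, each a Python script; the robot and the scene stay as the last script left them, time stands still between calls to the robot, and variables do not carry over. Pictures are saved under pics/ and viewed, at most 14 in all, crops included, and the job is handed in when it is done.

```bash
mkdir -p pics; python3 - <<'E'
from station import manip
import cv2
for n in("top","side"):
    cv2.imwrite(f"pics/{n}0.png",manip.camera(n)); print(n,manip.camera_params(n))
print(manip.get_time(),manip.get_orientation())
E
```

```text
top {'fx': 460.21121813569994, 'fy': 460.21121813569994, 'cx': 329.0231805785251, 'cy': 204.56480351625805, 'dist_coeffs': array([-0.04423674,  0.        ,  0.        ,  0.        ,  0.        ]), 'eye': array([ 0.42600823, -0.02214237,  1.23726702]), 'rotation': array([ 0.05949762, -0.05255006, -1.57630243])}
side {'fx': 426.0093948930383, 'fy': 426.0093948930383, 'cx': 319.68042148408733, 'cy': 195.8960677696924, 'dist_coeffs': array([-0.11275056,  0.        ,  0.        ,  0.        ,  0.        ]), 'eye': array([0.17811206, 0.88591329, 0.92363554]), 'rotation': array([ 0.1895976 , -1.13755647, -2.58546976])}
0.1 [-3.05541737e+00 -7.26307185e-01  2.46461829e-04]
```

View pics/top0.png

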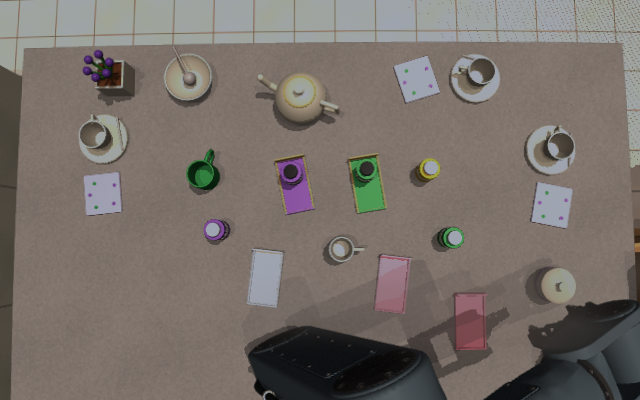

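View pics/side0.png

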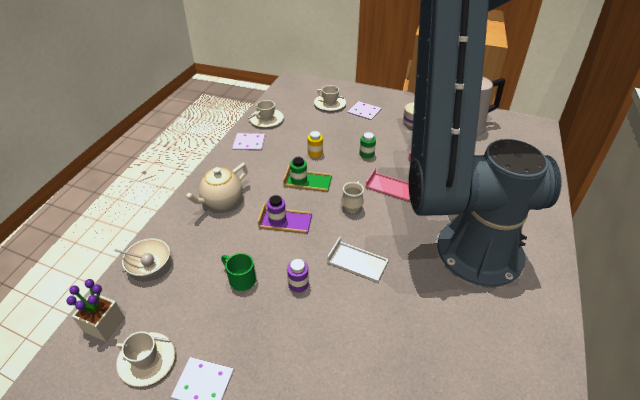

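The top view shows the purple row at about (294,185) and the green row at about (367,183). The black lids are at (291,173) and (366,170). The silver lids are at (213,230) for purple, (452,238) for green and (429,169) for yellow. The cup is at (203,175) and the jug at (341,249). I'll zoom in to refine these.

```bash
python3 - <<'E'
import cv2,numpy as np
im=cv2.imread("pics/top0.png")
def c(x,y,w,h,k):
    return cv2.resize(im[y:y+h,x:x+w],None,fx=k,fy=k,interpolation=cv2.INTER_NEAREST)
a=c(265,148,130,72,6)
b=np.hstack([c(195,212,40,40,6),c(432,218,40,40,6)])
cv2.imwrite("pics/c1.png",np.vstack([a[:, :780],np.pad(b,((0,0),(0,300),(0,0)))[:160+80]])[:600])
E
```

```text
(no output)
```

View pics/c1.png

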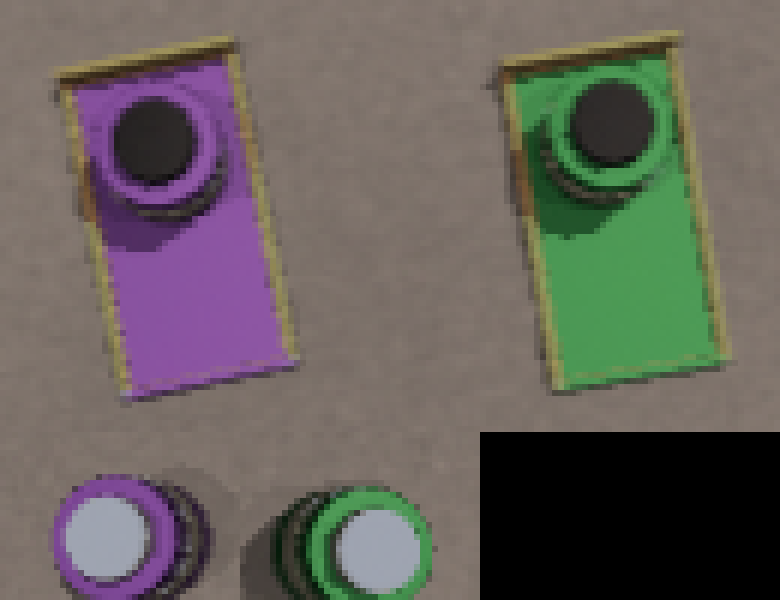

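```bash
cat > h.py <<'E'
import numpy as np,cv2
from scipy.spatial.transform import Rotation as R
from scipy.optimize import least_squares
from station import manip
def proj(n,P):
    p=manip.camera_params(n); Rm=R.from_rotvec(p["rotation"]).as_matrix()
    c=(np.atleast_2d(P)-p["eye"])@Rm*[1,-1,-1]
    K=np.array([[p["fx"],0,p["cx"]],[0,p["fy"],p["cy"]],[0,0,1]])
    return cv2.projectPoints(c,np.zeros(3),np.zeros(3),K,p["dist_coeffs"])[0][:,0]
def back(n,uv,z):
    p=manip.camera_params(n)
    K=np.array([[p["fx"],0,p["cx"]],[0,p["fy"],p["cy"]],[0,0,1]])
    q=cv2.undistortPoints(np.array([[uv]],float),K,p["dist_coeffs"])[0,0]
    d=R.from_rotvec(p["rotation"]).apply([q[0],-q[1],-1])
    return (p["eye"]+d*(z-p["eye"][2])/d[2])
def lid(im,u,v,kind,z=.084,n="top",r=11):
    u,v=int(u),int(v); w=im[v-r:v+r+1,u-r:u+r+1].astype(int)
    mx,mn=w.max(2),w.min(2)
    m=((mx<75)&(mx-mn<25)) if kind=="black" else ((mn>125)&(mx-mn<45))
    _,l,s,c=cv2.connectedComponentsWithStats(m.astype(np.uint8),connectivity=4)
    k=1+np.argmax(s[1:,4]); uv=c[k]+[u-r,v-r]
    return uv,s[k],back(n,uv,z)
E
python3 - <<'E'
from h import *
im=cv2.imread("pics/top0.png")
L={}
for n,u,v,k in [("po",290,171,"black"),("go",366,168,"black"),("pn",213,230,"s"),("gn",453,238,"s"),("ye",430,168,"s")]:
    uv,s,P=lid(im,u,v,k); L[n]=P; print(n,uv.round(1),s[2:],P.round(4))
px=lambda a:np.array(a)/6-.5+[265,148]
M=np.array([[-.074,.04,.01],[-.074,-.04,.01],[.074,.04,.03],[.074,-.04,.03]])
for n,c,o in [("purple",[(124,400),(298,364),(57,74),(238,39)],"po"),("green",[(554,391),(730,358),(500,67),(681,33)],"go")]:
    W=lambda q:np.c_[M[:,:2]@R.from_euler("z",q[2]).as_matrix()[:2,:2].T+q[:2],M[:,2]]
    f=lambda q:(proj("top",W(q))-px(c)).ravel()
    r=least_squares(f,[.5,0,0]);print(n,r.x.round(4),f(r.x).round(2))
    d=(L[o][:2]-r.x[:2])@R.from_euler("z",r.x[2]).as_matrix()[:2,:2];print(" old in row",d.round(4))
for n in L: print(n,"side px",proj("side",L[n]).round(1))
for n,uv,z in [("cup",(203,172),.07),("jug",(341,246),.08),("pot",(298,92),.13)]: print(n,back("top",uv,z).round(3))
for q in("purple","green"):pass
E
```

```text
po [290.2 171.3] [ 14  14 150] [0.5934 0.0803 0.084 ]
go [366.5 168.2] [ 14  14 154] [ 0.5998 -0.1125  0.084 ]
pn [212.2 229.1] [ 14  13 144] [0.4485 0.2767 0.084 ]
gn [454.7 237.4] [ 14  14 146] [ 0.424  -0.3317  0.084 ]
ye [430.7 167.1] [ 14  13 142] [ 0.6018 -0.2753  0.084 ]
purple [0.568  0.0748 0.1853] [-0.06  0.27  0.33  0.58  0.14 -0.49 -0.41 -0.37]
 old in row [0.0259 0.0007]
green [ 0.5699 -0.1191  0.1626] [ 0.18  0.41  0.33  0.88 -0.02 -0.97 -0.48 -0.32]
 old in row [0.0305 0.0016]
po side px [[275.5 199.9]]
go side px [[298.  160.7]]
pn side px [[297.2 263.9]]
gn side px [[368.3 134.7]]
ye side px [[314.7 133.5]]
cup [0.595 0.306 0.07 ]
jug [ 0.404 -0.047  0.08 ]
pot [0.784 0.057 0.13 ]
```

```bash
cat >> h.py <<'E'
ROW={"purple":(.568,.0748,.1853),"green":(.5699,-.1191,.1626)}
def rowpt(r,x,y=0):
    a,b,t=ROW[r]; c,s=np.cos(t),np.sin(t); return np.array([a+c*x-s*y,b+s*x+c*y])
def inrow(r,P):
    a,b,t=ROW[r]; c,s=np.cos(t),np.sin(t); d=np.array(P[:2])-[a,b]; return np.array([c*d[0]+s*d[1],-s*d[0]+c*d[1]])
def ori(yaw): return (R.from_euler("z",yaw)*R.from_euler("x",np.pi)).as_rotvec()
def best(p,yaw):
    c=[]
    for k in(0,np.pi,-np.pi):
        q=manip.inverse_kinematics(list(p),list(ori(yaw+k)))
        if q is not None: c.append((abs(q[5]),yaw+k,q))
    return min(c,key=lambda t:t[0])[1:]
H=.16
def pick(xy,yaw,zb):
    y,_=best([*xy,H],yaw)
    manip.reach([*xy,H],list(ori(y)))
    manip.grip(.085)
    hit=manip.servo_line([*xy,zb+.029],v=.15,threshold=8)
    manip.grip(.03)
    print("pick hit",hit,"open",round(manip.get_opening(),4),"F",round(float(np.max(manip.get_gripper_force())),1),"t",manip.get_time())
def place(xy,yaw,zlift):
    """line up to zlift, across, down to the row's floor, release, up"""
    p=np.array(manip.get_eef_pos())
    manip.servo_line([p[0],p[1],zlift],v=.15)
    y,_=best([*xy,zlift],yaw)
    manip.servo_line([*xy,zlift],ori=list(ori(y)),v=.2)
    manip.servo_line([*xy,.043],v=.15)
    hit=manip.servo_line([*xy,.029],v=.03,threshold=6)
    z=manip.get_eef_pos()[2]
    manip.grip(.075)
    manip.servo_line([*xy,H],v=.2)
    print("placed hit",hit,"z",round(float(z),4),"t",manip.get_time())
E
python3 - <<'E'
from h import *
o=lambda P:P
xy=np.array([.5998,-.1125])+ (np.array([.426,-.022])-[.5998,-.1125])*.0035
yaw=ROW["green"][2]
pick(xy,yaw,.004); place(rowpt("green",-.034),yaw,.055)
xy=np.array([.5934,.0803])+ (np.array([.426,-.022])-[.5934,.0803])*.0035
print(manip.get_joint_pos())
manip.reach([.5,.25,.2],list(ori(best([.5,.25,.2],0)[0])))
im=manip.camera("top");cv2.imwrite("pics/top1.png",im)
cv2.imwrite("pics/c2.png",cv2.resize(im[130:270,180:480],None,fx=2.6,fy=2.6))
E
```

```text
pick hit False open 0.0532 F 62.6 t 3.6083
placed hit True z 0.0334 t 6.1417
[-3.12859957e-01  4.37412295e-01  1.71992900e+00  4.28045884e-05
  9.85922626e-01  1.09528366e+00]
```

View pics/c2.png

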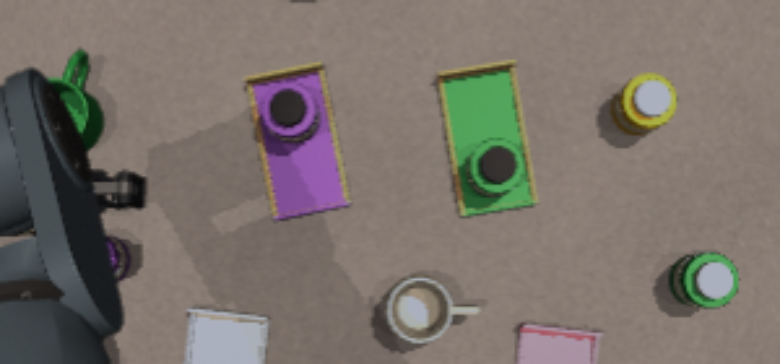

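The green old tin now stands in the front place, with its lid at about (371,193). Next come the purple old tin and the two new ones.

```bash
python3 - <<'E'
from h import *
im=cv2.imread("pics/top1.png")
uv,s,P=lid(im,371,193,"black",.088); print(uv,s,"green_old",inrow("green",P).round(4))
xy=np.array([.5934,.0803])+ (np.array([.426,-.022])-[.5934,.0803])*.0035
yaw=ROW["purple"][2]
pick(xy,yaw,.004); place(rowpt("purple",-.034),yaw,.055)
yaw=ROW["green"][2]
pick(np.array([.424,-.3317]),yaw,0)
place(rowpt("green",.031),yaw,.16)
manip.reach([.35,.3,.25],list(ori(best([.35,.3,.25],0)[0])))
im=manip.camera("top");cv2.imwrite("pics/top2.png",im)
cv2.imwrite("pics/c3.png",cv2.resize(im[130:270,180:480],None,fx=2.6,fy=2.6))
E
```

```text
[370.93959732 193.2147651 ] [  4   5  14  14 149] green_old [-0.0341  0.002 ]
pick hit False open 0.0532 F 62.6 t 12.0667
placed hit True z 0.0338 t 14.575
pick hit False open 0.0531 F 62.0 t 17.8
placed hit True z 0.034 t 22.825
```

View pics/c3.png

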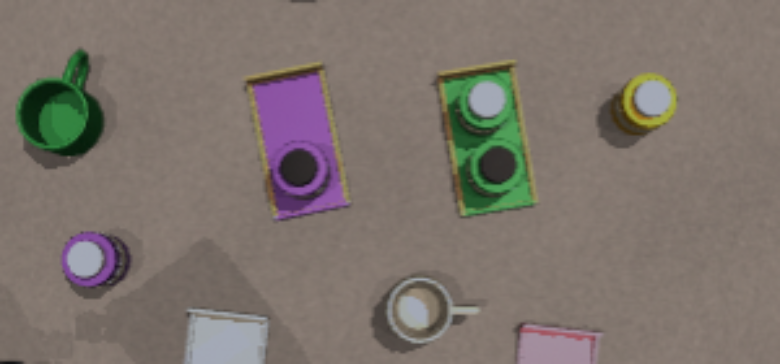

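Both old tins are in front and the green new tin is behind its partner, with its lid at crop (487,100). Only the purple new tin is left, at crop (85,259).

```bash
python3 - <<'E'
from h import *
yaw=ROW["purple"][2]
pick(np.array([.4485,.2767]),yaw,0)
place(rowpt("purple",.031),yaw,.16)
manip.reach([.25,-.45,.25],list(ori(best([.25,-.45,.25],0)[0])))
manip.dwell(.5)
im=manip.camera("top");cv2.imwrite("pics/top3.png",im)
cv2.imwrite("pics/s3.png",manip.camera("side"))
for r,n,k,u,v in [("green","old","black",371,193),("green","new","s",367,168),("purple","old","black",294,194),("purple","new","s",290,169)]:
    uv,s,P=lid(im,u,v,k,.088); print(r,n,uv.round(1),s[2:],inrow(r,P).round(4))
print(lid(im,430,168,"s")[2])
cv2.imwrite("pics/c4.png",np.vstack([cv2.resize(im[130:270,180:480],None,fx=2,fy=2),cv2.resize(cv2.imread("pics/s3.png")[120:270,210:510],None,fx=2,fy=2)]))
E
```

```text
pick hit False open 0.053 F 62.0 t 26.9917Traceback (most recent call last):
  File "<stdin>", line 4, in <module>
  File "h.py", line 48, in place
    manip.servo_line([*xy,zlift],ori=list(ori(y)),v=.2)
    ~~~~~~~~~~~~~~~~^^^^^^^^^^^^^^^^^^^^^^^^^^^^^^^^^^^
station.MotionError: the arm cannot follow that straight line within its joint ranges
```

The best-yaw choice flipped by half a turn, so I'll make that transfer as a joint move while the tin is held high.

```bash
python3 - <<'E'
from h import *
yaw=ROW["purple"][2]; xy=rowpt("purple",.031)
print(manip.get_eef_pos(),manip.get_opening(),manip.get_joint_pos())
c=[]
q0=np.array(manip.get_joint_pos())
for k in(0,np.pi,-np.pi):
    q=manip.inverse_kinematics([*xy,.16],list(ori(yaw+k)))
    if q is not None: c.append((np.abs(np.array(q)-q0).max(),yaw+k,q))
d,y,q=min(c,key=lambda t:t[0]); print(d,np.round(q,2))
manip.move_j(q)
place(xy,y,.16)
manip.reach([.25,-.45,.25],list(ori(best([.25,-.45,.25],0)[0])))
manip.dwell(.5)
im=manip.camera("top");cv2.imwrite("pics/top3.png",im)
cv2.imwrite("pics/s3.png",manip.camera("side"))
for r,n,k,u,v in [("green","old","black",371,193),("green","new","s",367,168),("purple","old","black",294,194),("purple","new","s",290,169)]:
    uv,s,P=lid(im,u,v,k,.088); print(r,n,uv.round(1),s[2:],inrow(r,P).round(4))
print(lid(im,430,168,"s")[2])
cv2.imwrite("pics/c4.png",np.vstack([cv2.resize(im[130:270,180:480],None,fx=2,fy=2),cv2.resize(cv2.imread("pics/s3.png")[120:270,210:510],None,fx=2,fy=2)]))
E
```

```text
[0.44841718 0.27665548 0.15914448] 0.052512790978809835 [ 4.64421812e-01  3.98954413e-01  1.78042986e+00  1.65756135e-05
  9.63659897e-01 -1.29166988e+00]
0.40778114721005987 [ 0.06  0.52  1.57  0.    1.04 -1.7 ]Traceback (most recent call last):
  File "<stdin>", line 11, in <module>
  File "h.py", line 48, in place
    manip.servo_line([*xy,zlift],ori=list(ori(y)),v=.2)
    ~~~~~~~~~~~~~~~~^^^^^^^^^^^^^^^^^^^^^^^^^^^^^^^^^^^
station.MotionError: the arm cannot follow that straight line within its joint ranges
```

```bash
python3 - <<'E'
from h import *
xy=rowpt("purple",.031)
print(manip.get_eef_pos(),xy,manip.get_opening())
manip.servo_line([*xy,.043],v=.15)
print(manip.servo_line([*xy,.029],v=.03,threshold=6),manip.get_eef_pos())
manip.grip(.075)
manip.servo_line([*xy,.2],v=.2)
manip.reach([.25,-.45,.25],list(ori(best([.25,-.45,.25],0)[0])))
manip.dwell(.5)
im=manip.camera("top");cv2.imwrite("pics/top3.png",im)
cv2.imwrite("pics/s3.png",manip.camera("side"))
for r,n,k,u,v in [("green","old","black",371,193),("green","new","s",367,168),("purple","old","black",294,194),("purple","new","s",290,169)]:
    uv,s,P=lid(im,u,v,k,.088); print(r,n,uv.round(1),s[2:],inrow(r,P).round(4))
print(lid(im,430,168,"s")[2],manip.get_time())
cv2.imwrite("pics/c4.png",np.vstack([cv2.resize(im[130:270,180:480],None,fx=2,fy=2),cv2.resize(cv2.imread("pics/s3.png")[120:270,210:510],None,fx=2,fy=2)]))
E
```

```text
[0.5974182  0.08263397 0.16011968] [0.59846931 0.08051148] 0.05291333637103426
True [0.59886121 0.08094612 0.03373065]
green old [371.  193.1] [ 14  14 151] [-0.0339  0.002 ]
green new [367.  167.7] [ 13  14 144] [0.031  0.0005]
purple old [294.5 194.2] [ 14  14 153] [-0.0337  0.0006]
purple new [289.8 169. ] [ 14  13 144] [0.0312 0.0004]
[ 0.60176847 -0.27526413  0.084     ] 34.7667
```

View pics/c4.png

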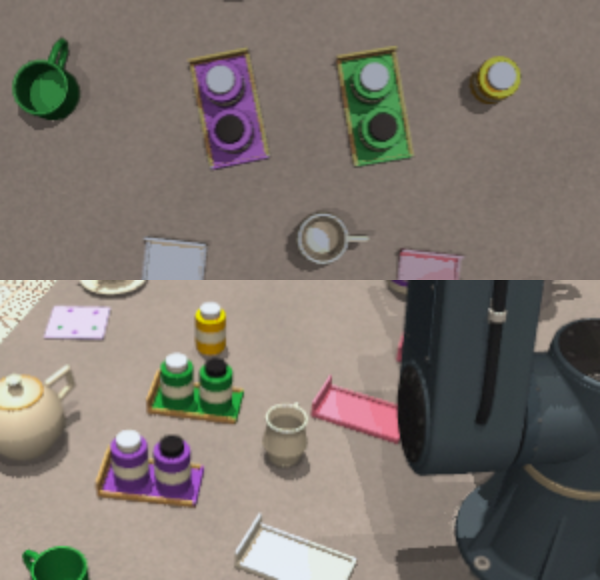

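All four tins stand upright in their rows. The black lids are in front at about (371,193) and (294,194), and the silver lids behind at (367,168) and (290,169). The bystanders have not moved.

```bash
python3 -c "
from station import manip
print(manip.finish_job())"
```

```text
the job is handed in; nothing more can be done
None
```

I restocked both rows and handed the job in at about 35 s of the 104 s allowed; the final pictures show all four tins upright, within about 2 mm of the centre lines, with the yellow tin, cup, jug and teapot not visibly moved (the judge's verdict was not returned).

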